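Bring the bicycle wheel's valve to the top

ROBOT

A 6-joint arm with a two-finger parallel gripper is mounted at the origin on the work surface. World frame = base frame: x ahead of the robot, y to its left, z up, the work surface at z = 0. Lengths are in m, angles in rad, forces in N, time in s.
With the tool pointing down it reaches from about 0.35 to 0.85 m from the base axis. Payload 8.1 kg.
Tool frame: the origin (TCP) lies on the mounting face of the last link; the fingertips stand 186 mm ahead of it and the grasp point (between the pads) lies 167 mm ahead of it (grip_point_offset is the distance from the TCP to the grasp point, in m); z points along the fingers, y is the direction in which the jaws open and shut (so a half turn about z gives the same grasp; the last joint's range is limited). The gripper opens to 93 mm and grips with 3 to 60 N. Pads are 15 mm wide; open, the fingers measure 128 mm over their backs; the gripper's body (75 mm by 188 mm) begins 65 mm behind the grasp point.
Start: joints at [1.087, 0.13, 1.488, -0, 1.523, -0.085], TCP at [0.233, 0.553, 0.405] pointing down, gripper open.
Joint ranges: [-2.96, 2.96], [-0.89, 2.26], [0.02, 2.5], [-1.34, 4.48], [0, 2.73], [-2.66, 2.66]. Speed limits (rad/s): [2.39, 2.39, 2.79, 3.14, 3.14, 3.14].

INTERFACE

Orientations are given as a rotation vector (axis times angle).
In Python, from plant import read_state, read_camera, close_job, grip_point_offset gives the robot as it stands.
- The arm moves only by the shell command python3 -m creep 'ROWS' [OPENING] [FORCE]. ROWS is JSON, a list of rows, each a list of 2 entries, a list of its own where there are three numbers: the shift along the tool's x, y, z in cm, then the turn, a rotation vector about the tool's x, y, z in degrees. In form: [[[tx, ty, tz], [rx, ry, rz]], ...]. A call has 1 to 12 rows; each row shifts and turns the commanded pose from where the row before left it, along the tool's axes as they then stand; what a row does not reach is not made up. A row lasts 1/12 s, in which the tool goes at most 41.7 mm and 7.16 degrees, less where a joint would pass 70% of its speed; a pose out of reach is approached as far as the arm can. A call is refused whole if a number of a shift passes 4.17 or a number of a turn 7.16, either way. A call with a gripper value outside its range is refused whole. OPENING is the opening in per cent of the stroke, from 0 (shut) to 100 (fully open), set as the call begins (- or left out, the last holds). The fingers move at their own pace and stop on an object; FORCE is the grip in N (left out, the last holds). Time passes only in rows, so rows that do not move let the fingers close. It gives the time, the measured TCP pose, the force and the opening at its end, in the units of the state.
- read_state(): the state, without advancing time (a new reading comes with each control period).
- read_camera(name): name is "scene" or "side" or "wrist"; returns a dict with "img" (384x512x3 uint8, red, green, blue), "K" (3x3 intrinsics, pixels), "T" (4x4, takes a point from camera to world coordinates). Camera axes: x right, y down, z forward; pixel columns grow to the right and rows downward; lengths in m; the calibration is good to about 2 mm. A picture is of the moment at which its call begins. There is no depth.
- close_job(): hands the job in, once; it reports no verdict.
The state is a dict: "t": time; "q": joint angles; "dq": joint speeds; "joint_torque": joint torques, N m; "tool_pos": TCP position; "orientation": TCP orientation; "force": force on the tool from outside, world axes, zero at the start; "wrist_torque": the same for the moment, N m; "opening": finger opening in m.
Only numpy, scipy, OpenCV 4.12 (cv2) and the standard library are available. Lean on these libraries where they do the work, as an engineer would, in place of code of your own. Each camera call takes 0.05 s, during which the arm holds its last target.

TASK

The small bicycle wheel in the truing stand is to be pumped up next: turn it until its valve is at twelve o'clock, straight up above the axle, and leave it standing still there. Turn it with light fingertip pushes against its spokes, in at least two pushes with the fingers taken off the spokes in between. Do not push on the tyre or the valve, and do not lift or shift the tools and other loose things on the desk.

Things in the scene. Friction and masses are not known exactly. Their poses are not given: they have to be found in the camera images.
- hub (a point): Centre of the wheel, on the axle, 186 mm above the desk, fixed to the stand. Its x axis is the level axle line and points roughly to the robot's left, y is level in the wheel's plane and points roughly back to the robot, z is up. The stand is turned up to 26 degrees either way from that. Hub barrel: radius 29 mm, 34 mm long; hub shell: radius 21 mm, 84 mm long.
- wheel (a joint): Turn of the wheel, rad, unlimited: 0 or 6.283 has the valve straight up; grows clockwise seen from the robot's right (looking along hub +x): the wheel's top then moves to hub -y. Starts with the valve in the lower part of its circle, 110 degrees or more from the top. Balanced, with a stiff hub: 2 to 5 N on a spoke turns it and it stops at once when left.
- spokes: Five straight cast spokes on the hub; origin at the wheel's centre, x along the axle, turns with the wheel. Each is 16 mm wide along the turn, 30 mm deep along the axle (15 mm either side of mid-plane), free from 29 to 116 mm from the axle; rim 26 mm wide outside that. They stand 36, 108, 180, 252 and 324 degrees from the valve, which is midway between two.
- valve_tip (a point): Free end of the valve's black cap, 90 mm from the axle line in the wheel's mid-plane. The valve is a black stem with a brass thread below the cap, 8 to 12 mm thick that comes 26 mm out of the inside of the rim towards the axle. The point turns with the wheel; its z axis points from the axle outward through the valve: straight up when the job is done.
- tyre: Black tyre around the rim: outer radius 164 mm (its top is 350 mm above the desk), round section 37 mm thick; origin at the wheel's centre.
- valve: The valve stem with its cap as a solid body; origin at the wheel's centre, z axis outward through the valve.
- stand: Truing stand, fast to the desk; origin on the desk under the wheel's centre, axes as point hub. Steel base 200 (x) x 250 (y) x 10 mm; on either side of the wheel an upright, up to 40 mm wide and 8 mm thick, rises from the base to 16 mm above the axle; outer faces 60 mm, axle ends 78 mm from mid-plane. A low rim gauge at y = 75 to 115 mm is up to 98 mm high.
- spanner: Loose steel spanner, 150 mm long, lying flat on the desk to the right of the stand; bystander, origin under its middle.
- lever_a: Loose black plastic tyre lever, 113 x 18 x 9 mm, lying flat to the right of the stand; bystander, origin under its middle.
- lever_b: Loose black plastic tyre lever, 113 x 18 x 9 mm, lying flat beside the other to the right of the stand; bystander, origin under its middle.
- can: Loose spray can, 52 mm thick and 160 mm tall, standing upright to the left of the stand; bystander, origin at the centre of its underside.
- dish: Loose steel parts dish, 100 mm across and 28 mm high, to the left of the stand beside the spray can; bystander, origin at the centre of its underside.
- nut: Loose hexagon nut, 17 mm across flats and 10 mm high, lying on the right half of the stand's base; bystander, origin at the centre of its underside.
- pump: Loose hand pump, 240 mm long and 28 mm thick, lying on the desk to the right of the stand, beyond the spanner and levers; bystander, origin under its middle.
- mug: Loose white mug, 80 mm across and 95 mm high, at the right of the desk; bystander, origin at the centre of its underside.

How it is judged:
On the way, in this order (a step that is already met when the one before it is completed fails the run):
1. a spoke is pushed with the fingers (contact force between the fingers and spokes above 0.3 N), for 0.02 s.
2. after the wheel has turned part of the way the fingers are taken off the spokes, the valve not yet at the top (contact force between the fingers and spokes below 0.05 N and distance of valve_tip from where it was at the start of the episode above 0.04 m and angle between valve_tip's own z axis and vertical above 0.15 rad), for 0.5 s.
3. a spoke is pushed again (contact force between the fingers and spokes above 0.3 N), for 0.02 s.
At the end, for the whole second after the job is handed in: The valve is within 0.085 rad (about 5 degrees) of straight up above the axle, the wheel stands still, and every loose thing is within 25 mm of where it was (angle between valve_tip's own z axis and vertical below 0.085 rad and velocity of joint wheel between -0.03 and 0.03 rad/s and distance of each of spanner, lever_a, lever_b, can, dish, nut, pump, mug from where it was at the start of the episode below 0.025 m); the robot touches nothing.
It fails at once if the robot pushes on the tyre with more than 2 N (contact force between any of the fingers, the arm and tyre above 2 N).
It fails at once if the robot pushes on the valve with more than 2 N (contact force between any of the fingers, the arm and valve above 2 N).
It fails at once if the spokes are squeezed or shoved with more than 40 N (contact force between the fingers and spokes above 40 N).
It fails at once if a loose thing is lifted, carried or moved by more than 25 mm (distance of any of spanner, lever_a, lever_b, can, dish, nut, pump, mug from where it was at the start of the episode above 0.025 m).
It also fails if it takes over 62 s, if anything falls off the work surface, if the arm or the gripper's body presses on something with over 40 N, if the wrist force passes 120 N, or if a joint passes its speed limit or range.

## Working session

There is one attempt and no reset: what is moved stays moved. The work goes in short steps, Python scripts to look and compute and a shell command to move; the robot and the scene stay as the last step left them, time stands still between calls to the robot, and variables do not carry over. Pictures are saved under pics/ and viewed, and the job is handed in when it is done.

```bash
ls; mkdir -p pics; python3 - <<'E'
from plant import *
import cv2
s=read_state();print(s);print(grip_point_offset)
for n in("scene","side","wrist"):
    c=read_camera(n);cv2.imwrite(f"pics/{n}0.png",c["img"][:,:,::-1]);print(n,c["K"].round(1).tolist(),c["T"].round(3).tolist())
E
```

```text
pics
{'t': 0.0, 'q': array([ 1.08656540e+00,  1.31138625e-01,  1.48925466e+00, -1.50761046e-06,
        1.52298503e+00, -8.53981456e-02]), 'dq': array([-1.52896409e-04,  6.24117560e-05,  6.70497369e-04, -8.69611791e-04,
       -2.10499958e-04, -4.88115809e-04]), 'joint_torque': array([ 4.31647959e-04, -5.59851480e+01, -4.91753089e+01,  7.68614095e-02,
        3.57806298e-02, -1.78747046e-04]), 'tool_pos': array([0.23288065, 0.5527206 , 0.40371413]), 'orientation': array([-6.22241634e-01, -3.07884221e+00,  2.69213968e-03]), 'force': array([ 0.45432816,  0.67819389, -0.92248927]), 'wrist_torque': array([-0.02958163, -0.02734573, -0.00204684]), 'opening': 0.09305114587638355}
0.1673
scene [[459.7, 0.0, 262.2], [0.0, 459.7, 190.7], [0.0, 0.0, 1.0]] [[-0.71, 0.585, -0.392, 1.032], [0.704, 0.592, -0.392, 0.413], [0.002, -0.554, -0.832, 1.144], [0.0, 0.0, 0.0, 1.0]]
side [[382.4, 0.0, 258.1], [0.0, 382.4, 187.2], [0.0, 0.0, 1.0]] [[0.994, -0.07, 0.079, 0.472], [-0.105, -0.615, 0.782, -0.984], [-0.006, -0.786, -0.619, 0.932], [0.0, 0.0, 0.0, 1.0]]
wrist [[310.5, 0.0, 253.9], [0.0, 310.5, 190.2], [0.0, 0.0, 1.0]] [[0.388, 0.879, 0.278, 0.156], [0.922, -0.369, -0.118, 0.585], [-0.001, 0.302, -0.953, 0.383], [0.0, 0.0, 0.0, 1.0]]
```

View pics/scene0.png

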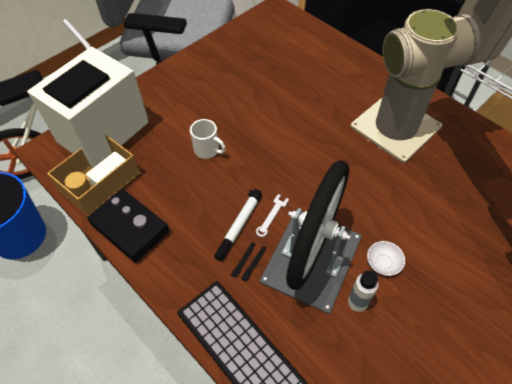

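View pics/side0.png

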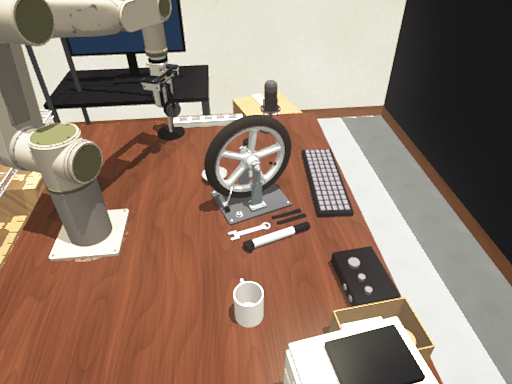

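View pics/wrist0.png

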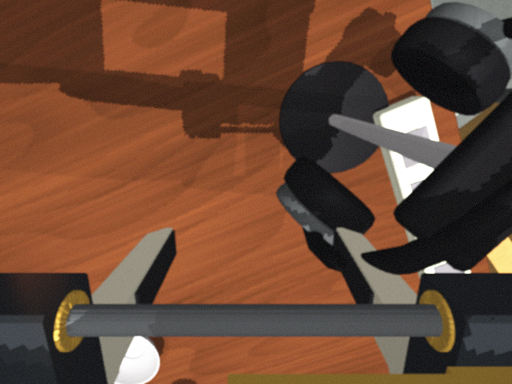

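```bash
python3 - <<'E'
import cv2,numpy as np
a=cv2.imread("pics/side0.png")[105:225,190:320];b=cv2.imread("pics/scene0.png")[150:310,230:420]
cv2.imwrite("pics/a.png",cv2.resize(a,None,fx=5,fy=5,interpolation=2))
cv2.imwrite("pics/b.png",cv2.resize(b,None,fx=3.7,fy=3.7,interpolation=2))
E
```

```text
(no output)
```

View pics/a.png

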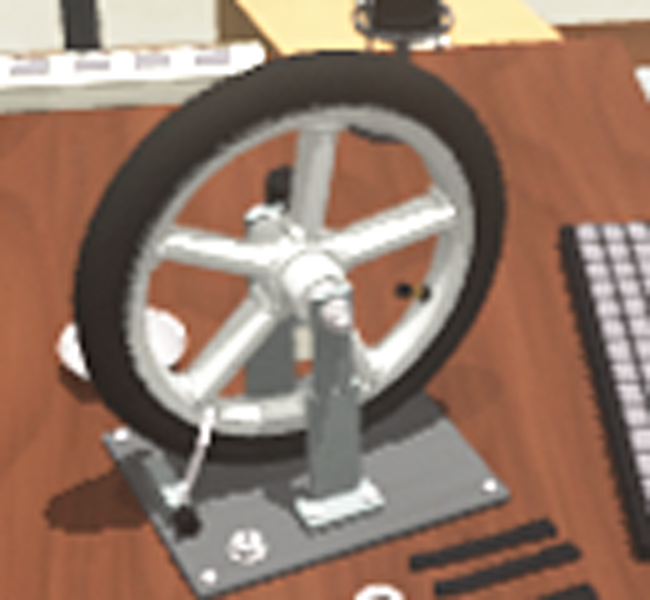

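View pics/b.png

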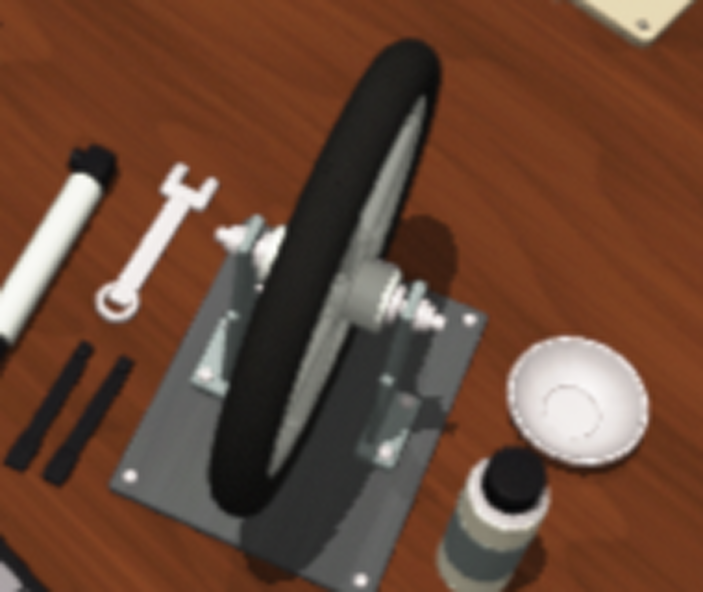

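```bash
cat > h.py <<'E'
import numpy as np,cv2,json
from scipy.optimize import least_squares
def proj(c,P):
    P=np.atleast_2d(P);p=(P-c["T"][:3,3])@c["T"][:3,:3];u=p@c["K"].T
    return u[:,:2]/u[:,2:]
def hubR(yaw): # hub x axis to world
    ex=np.array([-np.sin(yaw),np.cos(yaw),0]);ez=np.array([0,0,1.]);ey=np.cross(ez,ex)
    return np.c_[ex,ey,ez]
def w(h,P): return np.array([h[0],h[1],0.186])+np.atleast_2d(P)@hubR(h[2]).T
def wl(r,a,x=0): # wheel point, angle a from valve-up, positive toward hub -y
    return [x,-r*np.sin(a),r*np.cos(a)]
E
python3 - <<'E'
from h import *
from plant import *
S=read_camera("scene");D=read_camera("side")
obs=[(S,(.1,.125,-.176),(361.6,235.1)),(S,(-.1,-.125,-.176),(259.7,281.6)),(S,(.1,-.125,-.176),(331.4,310)),
(D,(.1,.125,-.176),(211,191.4)),(D,(-.1,.125,-.176),(231,224)),(D,(-.1,-.125,-.176),(291.6,204)),
(S,(.078,0,0),(349.5,237.3)),(S,(-.078,0,0),(289,213.5)),(D,(-.078,0,0),(258,168))]
f=lambda h:np.concatenate([proj(c,w(h,P))[0]-o for c,P,o in obs])
r=least_squares(f,[.65,.1,0],loss='soft_l1');h=r.x;print(h,np.degrees(h[2]));print(f(h).reshape(-1,2).round(1).tolist())
json.dump(h.tolist(),open("hub.json","w"))
# valve angle
v=(273.2,163.4)
g=lambda a:proj(D,w(h,wl(.09,a[0])))[0]-v
best=min((least_squares(g,[a0]) for a0 in np.linspace(0,6,9)),key=lambda r:r.cost);print(np.degrees(best.x),best.cost,best.fun)
a=best.x[0]
for n,c in(("S",S),("D",D)):
    im=c["img"][:,:,::-1].copy();im=cv2.resize(im,None,fx=4,fy=4,interpolation=2)
    def pl(pts,col,cl=0):
        cv2.polylines(im,[(proj(c,w(h,pts))*4+1.5).round().astype(np.int32)],bool(cl),col,1,cv2.LINE_AA)
    pl([[.1,.125,-.176],[.1,-.125,-.176],[-.1,-.125,-.176],[-.1,.125,-.176]],(0,255,0),1)
    for R,col in((.164,(0,0,255)),(.116,(255,0,0))):
        pl([wl(R,t) for t in np.linspace(0,6.283,90)],col)
    for k in range(5): t=a+np.radians(36+72*k);pl([wl(.029,t),wl(.116,t)],(0,255,255))
    pl([wl(.116,a),wl(.09,a)],(255,0,255));pl([[-.078,0,0],[.078,0,0]],(0,255,0))
    im=im[400:920,740:1300] if n=="D" else im[580:1260,900:1680]
    cv2.imwrite(f"pics/fit{n}.png",im[:600,:800])
E
```

```text
[0.553366   0.12644526 0.35561045] 20.374977897162978
[[0.3, -1.4], [-0.6, 0.2], [-0.4, 3.3], [-1.4, -0.0], [-1.0, -0.5], [0.5, -1.5], [0.6, -0.2], [-0.1, -0.4], [1.1, 1.6]]
[116.41321047] 8.896025986502506 [-3.81160544 -1.80657574]
```

View pics/fitD.png

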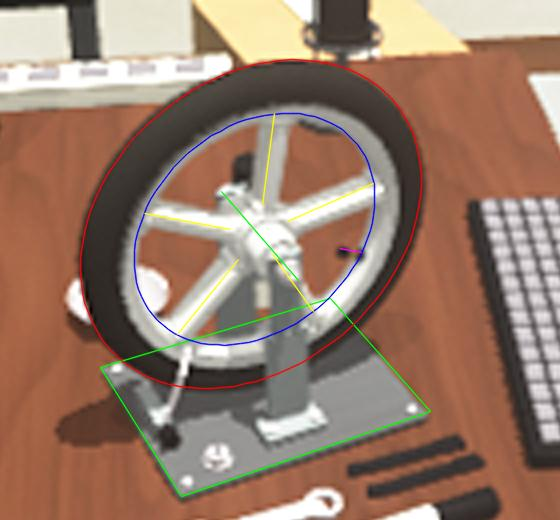

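View pics/fitS.png

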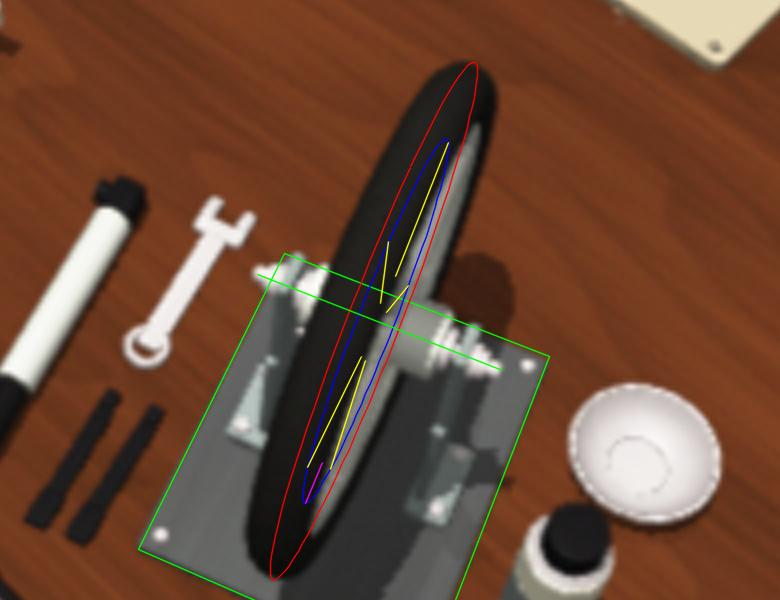

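```bash
cat > fit.py <<'E'
from h import *
from plant import *
S=read_camera("scene");D=read_camera("side")
obs=[(S,(.1,.125,-.176),(361.6,235.1)),(S,(-.1,-.125,-.176),(259.7,281.6)),
(D,(.1,.125,-.176),(211,191.4)),(D,(-.1,.125,-.176),(231,224)),(D,(-.1,-.125,-.176),(291.6,204)),
(S,(.078,0,0),(349.5,237.3)),(S,(-.078,0,0),(289,213.5)),(D,(-.078,0,0),(258,168))]
t,p=np.meshgrid(np.linspace(0,6.283,120),np.linspace(0,6.283,24));R=.1455+.0185*np.cos(p)
T=np.c_[(.0185*np.sin(p)).ravel(),(R*np.sin(t)).ravel(),(R*np.cos(t)).ravel()]
bb=lambda c,h:(lambda u:np.r_[u.min(0),u.max(0)])(proj(c,w(h,T)))
f=lambda h:np.concatenate([proj(c,w(h,P))[0]-o for c,P,o in obs]+[bb(D,h)-[205,115,291.2,197.6],bb(S,h)-[286.8,160.3,349.2,289.5]])
r=least_squares(f,[.55,.12,.3],loss='soft_l1',diff_step=1e-4);h=r.x;print(h,np.degrees(h[2]));print(f(h).reshape(-1,2).round(1).tolist())
json.dump(h.tolist(),open("hub.json","w"))
def valve(c,v,h):
    g=lambda a:proj(c,w(h,wl(.09,a[0])))[0]-v
    return min((least_squares(g,[a0]) for a0 in np.linspace(0,6,9)),key=lambda r:r.cost)
b=valve(D,(270,162.8),h);print(np.degrees(b.x),b.fun);a=b.x[0]
for n,c in(("S",S),("D",D)):
    im=c["img"][:,:,::-1].copy();im=cv2.resize(im,None,fx=4,fy=4,interpolation=2)
    def pl(pts,col,cl=0):
        cv2.polylines(im,[(proj(c,w(h,pts))*4+1.5).round().astype(np.int32)],bool(cl),col,1,cv2.LINE_AA)
    pl([[.1,.125,-.176],[.1,-.125,-.176],[-.1,-.125,-.176],[-.1,.125,-.176]],(0,255,0),1)
    for R,col in((.164,(0,0,255)),(.116,(255,0,0))):
        pl([wl(R,t) for t in np.linspace(0,6.283,90)],col)
    for k in range(5): t=a+np.radians(36+72*k);pl([wl(.029,t),wl(.116,t)],(0,255,255))
    pl([wl(.116,a),wl(.09,a)],(255,0,255));pl([[-.078,0,0],[.078,0,0]],(0,255,0))
    im=im[400:920,740:1300] if n=="D" else im[580:1260,900:1680]
    cv2.imwrite(f"pics/fit{n}.png",im[:600,:800])
E
python3 fit.py
```

```text
[0.55424138 0.12661295 0.34810985] 19.945225024529456
[[0.4, -0.8], [-1.0, 0.1], [-1.1, -0.3], [-1.1, -0.7], [0.7, -1.4], [0.3, 0.3], [-0.2, -0.3], [1.2, 1.6], [-0.6, -1.0], [-0.3, -0.2], [-0.4, -0.3], [-0.1, 0.8]]
[478.59930564] [-0.69997046 -0.36102036]
```

View pics/fitD.png

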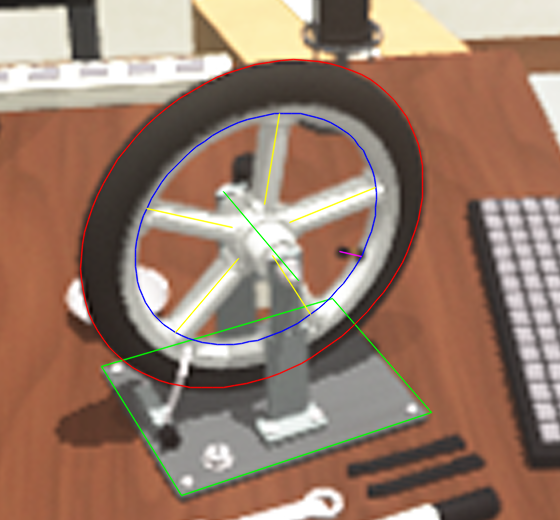

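View pics/fitS.png

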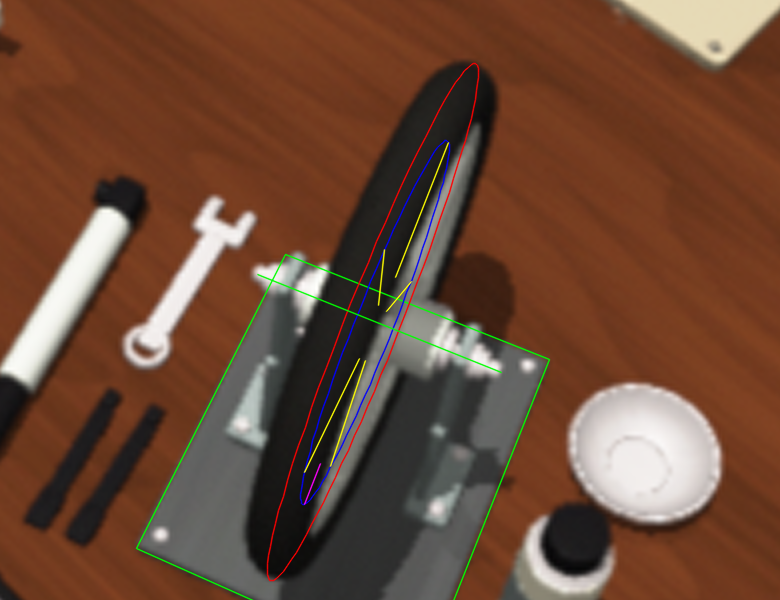

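```bash
cat > plan.py <<'E'
import sys
from h import *
from plant import *
from scipy.spatial.transform import Rotation as Ro
h=json.load(open("hub.json"));H=hubR(h[2]);ex,ey,ez=H.T
def target(phi=40):
    p=np.radians(phi);z=-np.cos(p)*ex-np.sin(p)*ez;x=np.sin(p)*ex-np.cos(p)*ez
    return Ro.from_matrix(np.c_[x,np.cross(z,x),z])
s=read_state();R=Ro.from_rotvec(s["orientation"])
tip=s["tool_pos"]+.186*R.as_matrix()[:,2]
print("t",s["t"].__round__(2),"tip hub mm",((tip-[h[0],h[1],.186])@H*1e3).round(1),"F",s["force"].round(1),"q",s["q"].round(2),"open",round(s["opening"],4))
d=(R.inv()*target()).as_rotvec(degrees=True);print("turn left",d.round(2),np.linalg.norm(d).round(1))
if len(sys.argv)>3:
    g=np.array(list(map(float,sys.argv[1:4])))/1e3
    G=w(h,g)[0]
    print("shift cm in tool now",(R.inv().apply(G-tip)*100).round(2)," if oriented",(target().inv().apply(G-tip)*100).round(2))
    if len(sys.argv)>4: # tcp held during turn
        print("after turning",(target().inv().apply(G-s["tool_pos"]-.186*target().as_matrix()[:,2])*100).round(2))
E
python3 plan.py 49 -45 89 1
python3 - <<'E'
from h import *
from plant import *
h=json.load(open("hub.json"));c=read_camera("scene")
for n,p in (("can",(363,300)),("dish",(386,262))):
    r=c["T"][:3,:3]@np.linalg.solve(c["K"],[*p,1]);o=c["T"][:3,3];g=o-r*o[2]/r[2];print(n,g.round(3),((g-[h[0],h[1],0])@hubR(h[2])).round(3))
E
```

```text
t 0.35 tip hub mm [510.2 156.7  32.5] F [-0.5 -0.6 -0.3] q [ 1.09  0.13  1.49 -0.    1.52 -0.09] open 0.0932
turn left [ 20.54 -47.06  44.11] 67.7
shift cm in tool now [-46.13 -20.15  -5.64]  if oriented [-33.98  20.17  31.7 ]
after turning [-19.73  20.16  25.06]
can [0.547 0.298 0.   ] [ 0.163 -0.051  0.   ]
dish [0.418 0.275 0.   ] [0.186 0.078 0.   ]
```

```bash
python3 -m creep '[[[0,0,0],[1.71,-3.92,3.68]],[[0,0,0],[1.71,-3.92,3.68]],[[0,0,0],[1.71,-3.92,3.68]],[[0,0,0],[1.71,-3.92,3.68]],[[0,0,0],[1.71,-3.92,3.68]],[[0,0,0],[1.71,-3.92,3.68]],[[0,0,0],[1.71,-3.92,3.68]],[[0,0,0],[1.71,-3.92,3.68]],[[0,0,0],[1.71,-3.92,3.68]],[[0,0,0],[1.71,-3.92,3.68]],[[0,0,0],[1.71,-3.92,3.68]],[[0,0,0],[1.71,-3.92,3.68]]]' 0 10; python3 plan.py 49 -45 89
```

```text
t: 1.4
tool_pos: [0.2327, 0.5532, 0.4048]
orientation: [1.353, 1.921, -0.629]
force: [0.2, 0.1, 0.1]
opening: 0.0174
t 1.4 tip hub mm [367.9 156.8  99.6] F [0.2 0.1 0.1] q [ 1.24  0.48  1.2  -0.6   2.13  0.75] open 0.0174
turn left [-0.04  0.13 -0.24] 0.3
shift cm in tool now [-19.55  20.28  25.14]  if oriented [-19.69  20.18  25.11]
```

```bash
python3 -m creep '[[[-1.6,1.7,1.8],[0,0,0]],[[-1.6,1.7,1.8],[0,0,0]],[[-1.6,1.7,1.8],[0,0,0]],[[-1.6,1.7,1.8],[0,0,0]],[[-1.6,1.7,1.8],[0,0,0]],[[-1.6,1.7,1.8],[0,0,0]],[[-1.6,1.7,1.8],[0,0,0]],[[-1.6,1.7,1.8],[0,0,0]],[[-1.6,1.7,1.8],[0,0,0]],[[-1.6,1.7,1.8],[0,0,0]],[[-1.6,1.6,1.8],[0,0,0]],[[-1.6,1.6,1.8],[0,0,0]]]'; python3 plan.py 5 -45 52
cat > snap.py <<'E'
import sys
from plant import *
import cv2,numpy as np
k=sys.argv[1]
d=cv2.resize(read_camera("side")["img"][100:225,185:325,::-1],None,fx=3.6,fy=3.6,interpolation=2)
s=cv2.resize(read_camera("scene")["img"][130:320,225:425,::-1],None,fx=2.2,fy=2.2,interpolation=2)
o=np.zeros((600,800,3),np.uint8)
hh=min(600,d.shape[0]);s=cv2.resize(s,(290,276));o[:hh,:d.shape[1]]=d[:hh];o[:276,504:794]=s
wv=cv2.resize(read_camera("wrist")["img"][:,:,::-1],(296,222));o[290:512,504:800]=wv
cv2.imwrite(f"pics/{k}.png",o)
E
python3 snap.py s1
```

```text
t: 2.4
tool_pos: [0.5224, 0.3491, 0.4129]
orientation: [1.351, 1.926, -0.628]
force: [0.1, -0.3, -0.7]
opening: 0.0007
t 2.4 tip hub mm [ 77.7 -46.  107.2] F [ 0.1 -0.3 -0.7] q [ 0.72  0.37  1.32 -0.81  1.78  0.34] open 0.0007
turn left [ 0.01 -0.05 -0.06] 0.1
shift cm in tool now [-0.45 -0.1   9.12]  if oriented [-0.44 -0.1   9.12]
```

View pics/s1.png

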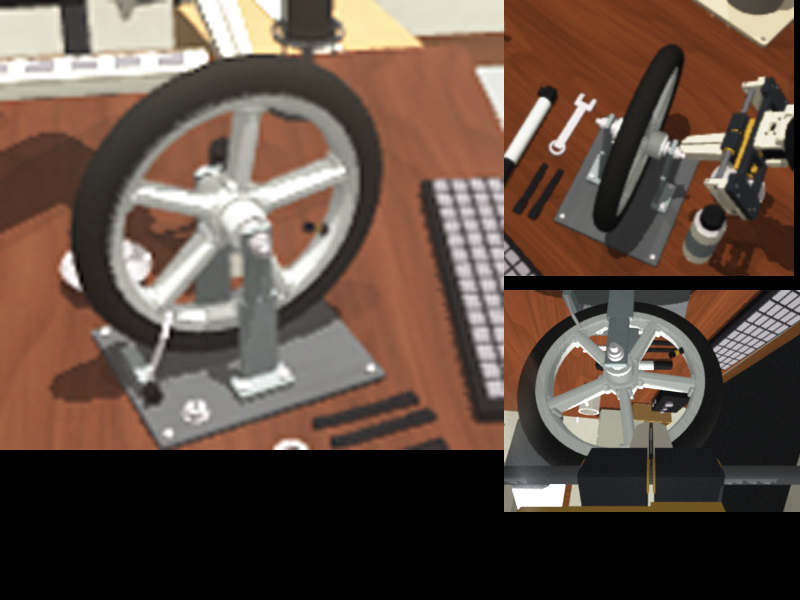

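The side view (left) shows the wheel still, with the valve on its right side. The wrist view shows the wheel inverted, valve at about (676,352), and the fingers aimed at the free gap beside the top spoke.

```bash
python3 -m creep '[[[-0.1,0,1.5],[0,0,0]],[[-0.1,0,1.5],[0,0,0]],[[-0.1,0,1.5],[0,0,0]],[[-0.1,0,1.5],[0,0,0]],[[0,0,1.5],[0,0,0]],[[0,0,1.5],[0,0,0]],[[0,0,0],[0,0,0]]]'; python3 plan.py 5 0 60;python3 snap.py s2
```

```text
t: 3.13
tool_pos: [0.5457, 0.2808, 0.3551]
orientation: [1.351, 1.926, -0.634]
force: [-0.6, 0.6, -1.0]
opening: 0.0001
t 3.13 tip hub mm [  5.3 -43.9  49.6] F [-0.6  0.6 -1. ] q [ 0.62  0.34  1.46 -0.83  1.63  0.35] open 0.0001
turn left [-0.21  0.01  0.06] 0.2
shift cm in tool now [-0.82 -4.39 -0.63]  if oriented [-0.82 -4.39 -0.65]
```

View pics/s2.png

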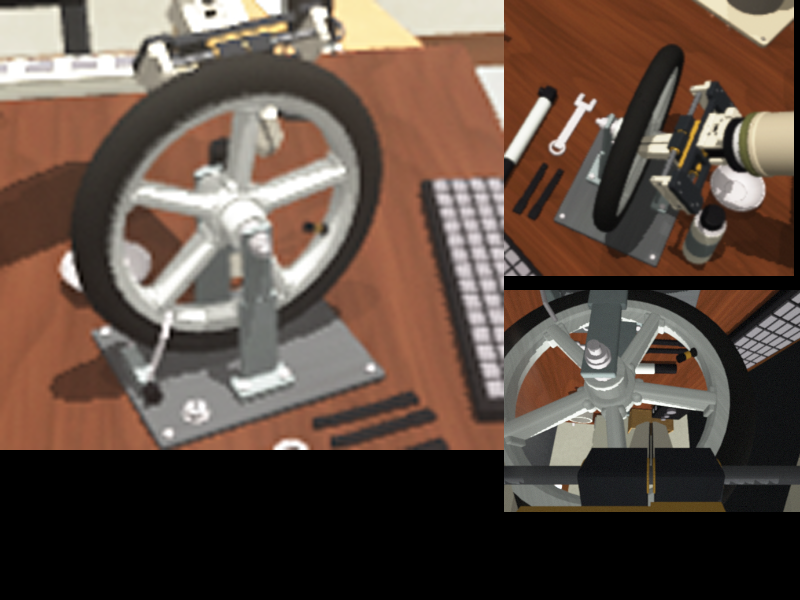

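```bash
python3 -m creep '[[[-0.2,-1.1,-0.15],[0,0,0]],[[-0.2,-1.1,-0.15],[0,0,0]],[[-0.2,-1.1,-0.15],[0,0,0]],[[-0.2,-1.1,-0.15],[0,0,0]],[[0,0,0],[0,0,0]]]'; python3 plan.py 4 20 57;python3 snap.py s3
```

```text
t: 3.7
tool_pos: [0.5036, 0.268, 0.3695]
orientation: [1.351, 1.926, -0.626]
force: [-0.5, -0.4, 0.5]
opening: 0.0006
t 3.7 tip hub mm [ 7.9 -1.  63.7] F [-0.5 -0.4  0.5] q [ 0.65  0.22  1.58 -0.82  1.64  0.37] open 0.0006
turn left [ 0.12 -0.08 -0.11] 0.2
shift cm in tool now [ 0.26 -2.1   0.73]  if oriented [ 0.26 -2.1   0.73]
```

View pics/s3.png

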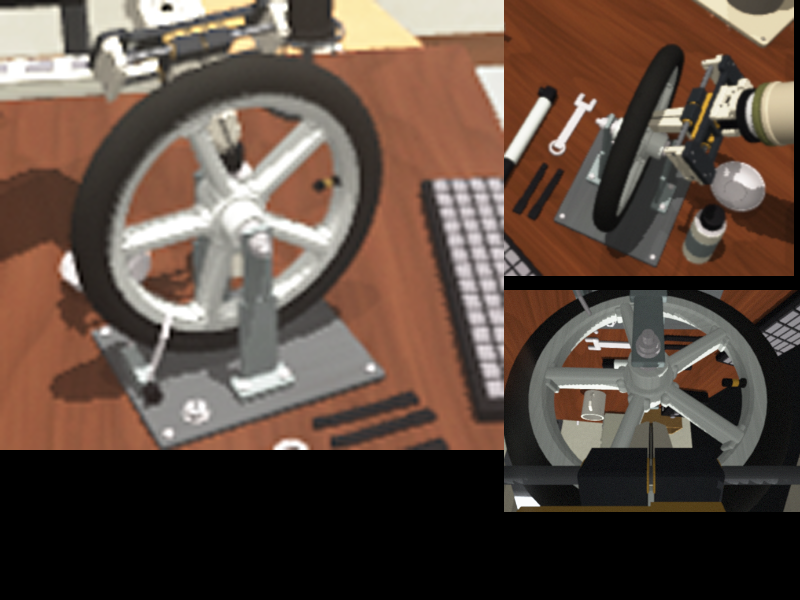

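```bash
python3 -m creep '[[[0.15,-1.05,0.3],[0,0,0]],[[0.2,-1.05,0.3],[0,0,0]],[[0.3,-1,0.35],[0,0,0]],[[0.3,-1,0.35],[0,0,0]],[[0,0,0],[0,0,0]]]'; python3 plan.py 4 60 25;python3 snap.py s4
```

```text
t: 4.27
tool_pos: [0.4667, 0.2499, 0.3517]
orientation: [1.351, 1.927, -0.629]
force: [-0.8, 0.5, 0.3]
opening: 0.0005
t 4.27 tip hub mm [ 3.4 40.3 46. ] F [-0.8  0.5  0.3] q [ 0.66  0.14  1.71 -0.82  1.62  0.41] open 0.0005
turn left [-0.02 -0.04 -0.  ] 0.0
shift cm in tool now [ 1.65 -1.96  1.3 ]  if oriented [ 1.65 -1.97  1.3 ]
```

View pics/s4.png

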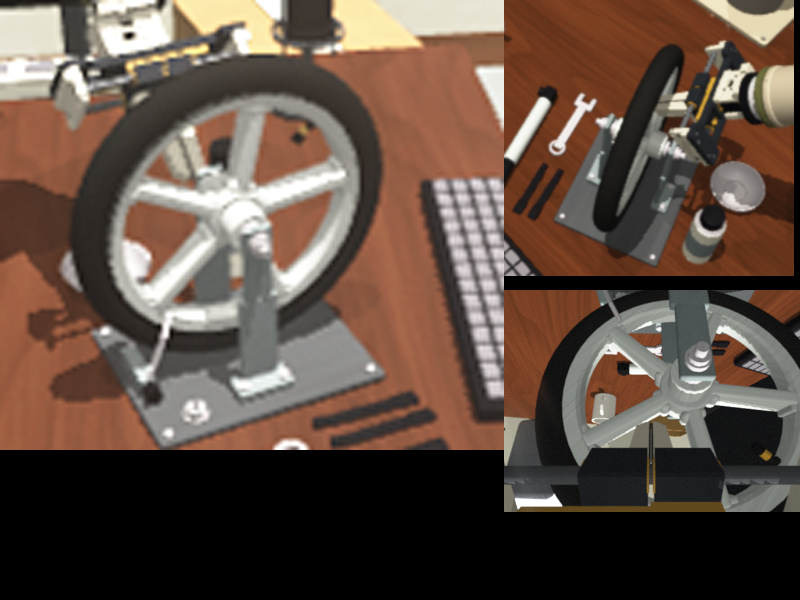

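First push turned the wheel about 70°; the valve is at about (298,133) in the side view. Now taking the fingers off the spoke.

```bash
python3 -m creep '[[[-0.5,0.4,-0.3],[0,0,0]],[[-0.2,0.2,-1],[0,0,0]],[[0,0,-1],[0,0,0]],[[0,0,0],[0,0,0]],[[0,0,0],[0,0,0]],[[0,0,0],[0,0,0]],[[0,0,0],[0,0,0]],[[0,0,0],[0,0,0]],[[0,0,0],[0,0,0]],[[0,0,0],[0,0,0]],[[0,0,0],[0,0,0]],[[0,0,0],[0,0,0]]]'; python3 plan.py 4 40 46
python3 - <<'E'
from h import *
from plant import *
import cv2
h=json.load(open("hub.json"))
D=read_camera("side")
a=D["img"][105:175,200:300,::-1];cv2.imwrite("pics/v5.png",cv2.resize(a,None,fx=7,fy=7,interpolation=2))
E
```

```text
t: 5.42
tool_pos: [0.4684, 0.2641, 0.3724]
orientation: [1.351, 1.926, -0.629]
force: [-0.0, 0.1, 0.3]
opening: 0.0005
t 5.42 tip hub mm [16.2 33.8 66.8] F [-0.   0.1  0.3] q [ 0.68  0.15  1.66 -0.81  1.66  0.39] open 0.0005
turn left [-0.   -0.04 -0.05] 0.1
shift cm in tool now [ 0.81 -0.62  2.27]  if oriented [ 0.81 -0.62  2.27]
```

View pics/v5.png

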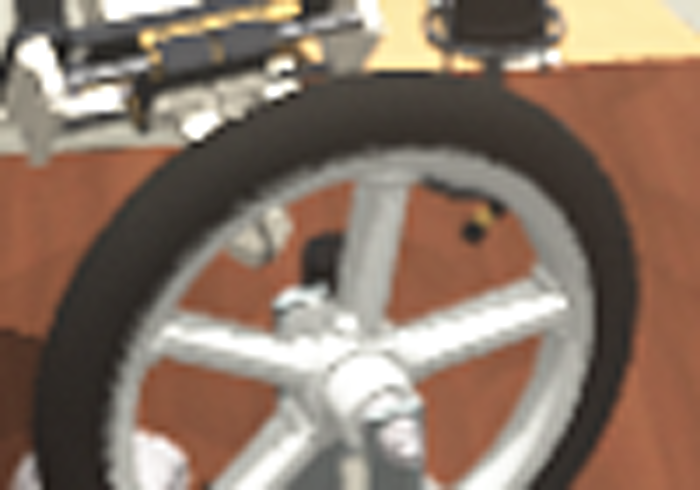

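Fingers are clear of the spokes; the valve cap's end is at about (468,237) in this crop, i.e. (266.9,138.9) in the side image.

```bash
cat > va.py <<'E'
import sys
from h import *
from plant import *
h=json.load(open("hub.json"));c=read_camera(sys.argv[3] if len(sys.argv)>3 else "side");v=np.array(list(map(float,sys.argv[1:3])))
g=lambda a:proj(c,w(h,wl(.09,a[0])))[0]-v
b=min((least_squares(g,[a0]) for a0 in np.linspace(-3,3,9)),key=lambda r:r.cost);print(np.degrees(b.x),b.fun)
E
python3 va.py 266.9 138.9
```

```text
[49.21549536] [-0.02629652  0.03012121]
```

```bash
python3 -m creep '[[[0.1,-0.2,0.9],[0,0,0]],[[0.1,-0.2,0.9],[0,0,0]],[[0.6,-0.5,0.5],[0,0,0]],[[0.6,-0.5,0.5],[0,0,0]],[[0.6,-0.4,0.5],[0,0,0]],[[0.55,-0.3,0.45],[0,0,0]],[[0.55,-0.3,0.45],[0,0,0]],[[0.55,-0.2,0.45],[0,0,0]],[[0,0,0],[0,0,0]]]'; python3 plan.py 4 61 -1;python3 snap.py s6
```

```text
t: 6.27
tool_pos: [0.4471, 0.2437, 0.3124]
orientation: [1.351, 1.928, -0.632]
force: [-0.4, -0.7, -0.8]
opening: 0.0004
t 6.27 tip hub mm [ 4.2 61.2  6.7] F [-0.4 -0.7 -0.8] q [ 0.67  0.14  1.79 -0.81  1.58  0.47] open 0.0004
turn left [-0.12 -0.06  0.08] 0.2
shift cm in tool now [0.58 0.02 0.51]  if oriented [0.58 0.02 0.51]
```

View pics/s6.png

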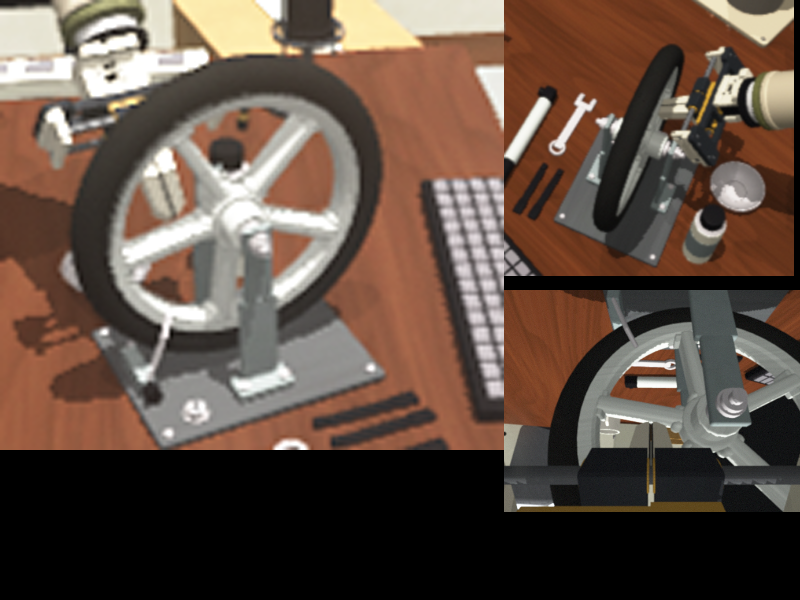

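```bash
cat > z.py <<'E'
import sys
from plant import *
import cv2
D=read_camera("side");a=D["img"][105:180,200:300,::-1];cv2.imwrite(f"pics/{sys.argv[1]}.png",cv2.resize(a,None,fx=7,fy=7,interpolation=2))
E
python3 z.py v7
```

```text
(no output)
```

View pics/v7.png

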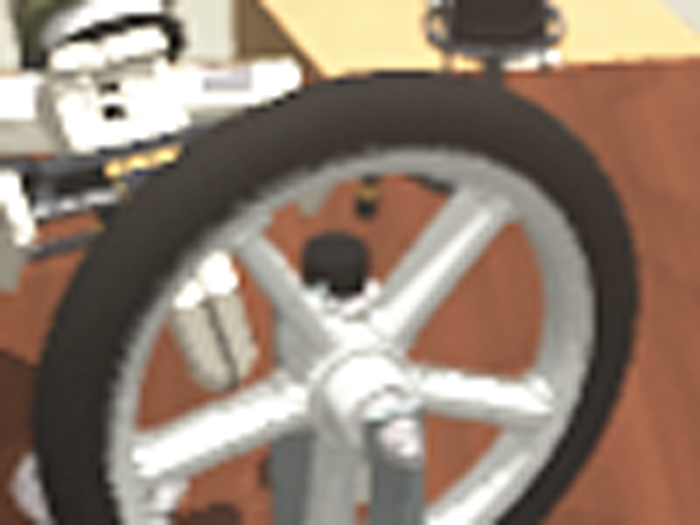

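The valve cap's end is now at about (364,215), i.e. (252.0,135.7) in the side image.

```bash
python3 va.py 252 135.7;python3 va.py 252 134.8; python3 - <<'E'
from h import *
from plant import *
h=json.load(open("hub.json"));D=read_camera("side")
for a in(0,5,10,15):print(a,proj(D,w(h,[wl(.09,np.radians(a)),wl(.116,np.radians(a))])).round(1).tolist(), [((p-np.array([200,105]))*7).round().tolist() for p in proj(D,w(h,[wl(.09,np.radians(a))]))])
E
```

```text
[-352.71824977] [-0.0890215  -0.68775306]
[7.55250409] [0.02468716 0.1977915 ]
0 [[248.8, 135.6], [248.7, 128.8]] [[342.0, 214.0]]
5 [[250.9, 135.2], [251.4, 128.2]] [[357.0, 211.0]]
10 [[253.0, 134.9], [254.2, 127.9]] [[371.0, 209.0]]
15 [[255.1, 134.8], [256.8, 127.8]] [[386.0, 209.0]]
```

```bash
python3 -m creep '[[[0.2,0,0.17],[0,0,0]],[[0.2,0,0.17],[0,0,0]],[[0.2,0,0.17],[0,0,0]],[[0,0,0],[0,0,0]],[[0,0,0],[0,0,0]]]'; python3 -m creep '[[[-0.4,0,-0.3],[0,0,0]],[[-0.4,0,-0.3],[0,0,0]],[[-0.4,0,-0.7],[0,0,0]],[[0,0,-1],[0,0,0]],[[0,0,0],[0,0,0]]]';python3 plan.py;python3 z.py v8
cat > ov.py <<'E'
import sys
from h import *
from plant import *
h=json.load(open("hub.json"));D=read_camera("side");k=7
im=cv2.resize(D["img"][105:190,200:300,::-1],None,fx=k,fy=k,interpolation=2)
a=np.radians(float(sys.argv[1]))
def pl(pts,col): cv2.polylines(im,[((proj(D,w(h,pts))-[200,105])*k+k/2).round().astype(np.int32)],False,col,1,cv2.LINE_AA)
for kk in range(5):
    t=a+np.radians(36+72*kk);n=np.array([0,-np.cos(t),-np.sin(t)])*.008
    for s in(1,-1):pl([np.add(wl(.04,t,-.015),s*n),np.add(wl(.11,t,-.015),s*n)],(0,255,255))
for R in(.164,):pl([wl(R,t) for t in np.linspace(0,6.283,90)],(0,0,255))
pl([wl(.116,t,-.013) for t in np.linspace(0,6.283,90)],(255,0,0))
pl([wl(.116,a),wl(.09,a)],(255,0,255))
cv2.imwrite(f"pics/{sys.argv[2]}.png",im)
E
python3 ov.py 0 o8
```

```text
t: 7.03
tool_pos: [0.448, 0.2439, 0.3064]
orientation: [1.351, 1.926, -0.629]
force: [-0.4, -0.3, 0.8]
opening: 0.0005
t: 7.45
tool_pos: [0.4449, 0.2545, 0.333]
orientation: [1.352, 1.925, -0.624]
force: [1.0, -0.3, 0.3]
opening: 0.0004
t 7.45 tip hub mm [15.3 58.7 27.2] F [ 1.  -0.3  0.3] q [ 0.69  0.12  1.76 -0.81  1.62  0.46] open 0.0004
turn left [ 0.14 -0.11 -0.18] 0.3
```

View pics/v8.png

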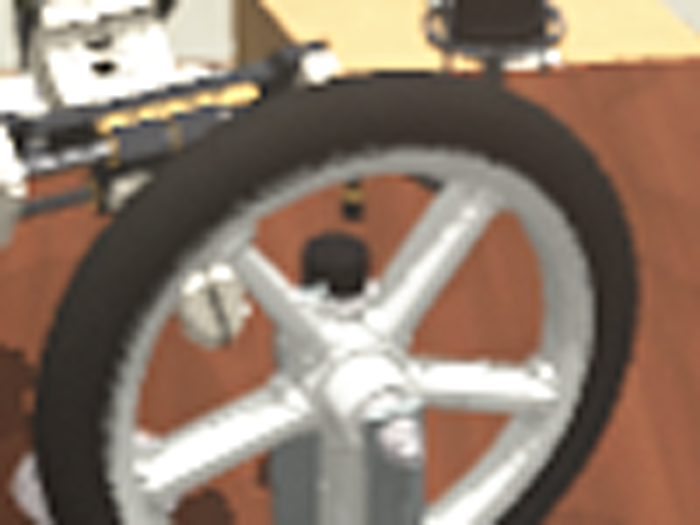

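View pics/o8.png

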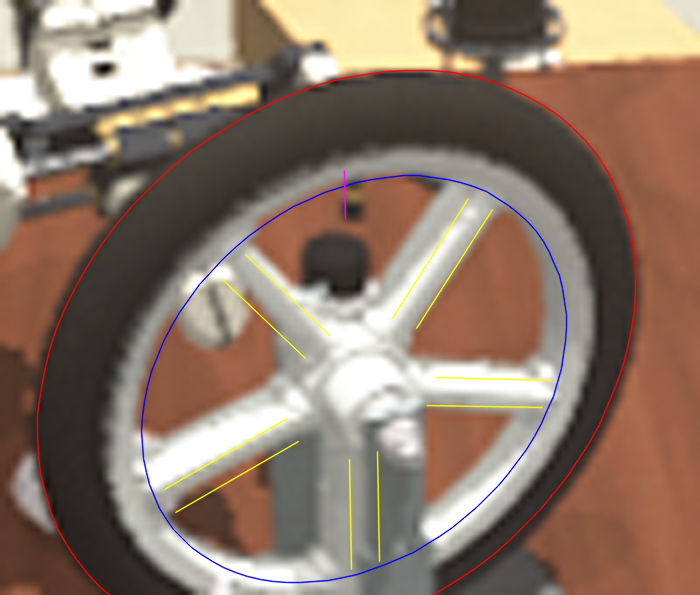

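```bash
python3 -m creep '[[[0,0,-2],[0,0,0]],[[0,0,-2],[0,0,0]],[[0,0,-2],[0,0,0]],[[-1,-0.3,-1.5],[0,0,0]],[[-1,-0.3,-1.5],[0,0,0]],[[-1,-0.3,-1.5],[0,0,0]],[[-1,-0.3,-1.5],[0,0,0]],[[0,0,0],[0,0,0]],[[0,0,0],[0,0,0]]]';python3 plan.py; python3 - <<'E'
from plant import *
import cv2
cv2.imwrite("pics/w9.png",cv2.resize(read_camera("wrist")["img"][:,:,::-1],(768,576),interpolation=2))
E
```

```text
t: 8.3
tool_pos: [0.4109, 0.3116, 0.439]
orientation: [1.352, 1.926, -0.626]
force: [-0.5, 0.2, -0.6]
opening: 0.0004
t 8.3 tip hub mm [ 80.5  71.4 133.2] F [-0.5  0.2 -0.6] q [ 0.81  0.08  1.6  -0.79  1.84  0.39] open 0.0004
turn left [ 0.09 -0.1  -0.1 ] 0.2
```

View pics/w9.png

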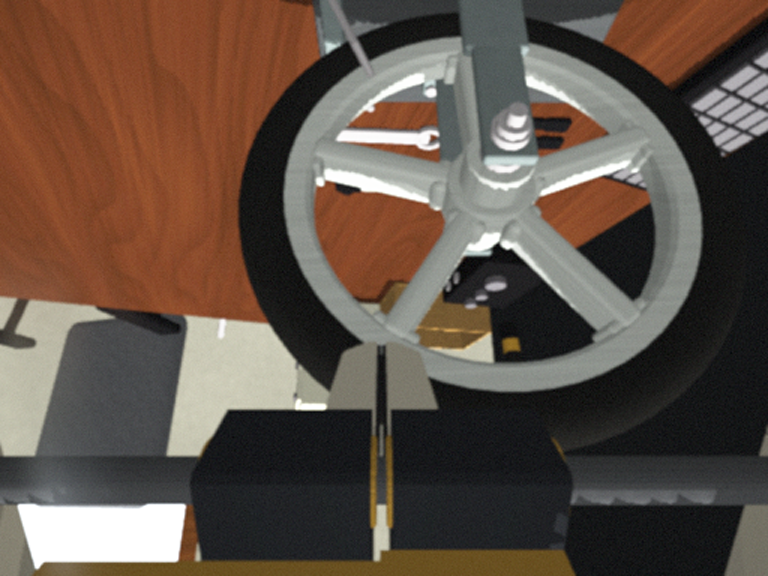

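```bash
cat > wf.py <<'E'
from h import *
from plant import *
h0=np.array(json.load(open("hub.json")));c=read_camera("wrist");k=1.5
pts={36:[(518,225),(620,318)],108:[(540,180),(635,143)],324:[(462,228),(400,330)],252:[(440,185),(330,162)]}
bbx=np.array([239,748,13]) # tyre left, right, top
t,p=np.meshgrid(np.linspace(0,6.283,120),np.linspace(0,6.283,24));R=.1455+.0185*np.cos(p)
T=np.c_[(.0185*np.sin(p)).ravel(),(R*np.sin(t)).ravel(),(R*np.cos(t)).ravel()]
pj=lambda h,P:proj(c,w(h,P))*k+.25
def f(q,fix=None):
    h=h0 if fix else q[1:4];r=[]
    for s,oo in pts.items():
        al=q[0]+np.radians(s);A,B=pj(h,[wl(.04,al,.012),wl(.11,al,.012)]);d=(B-A)/np.linalg.norm(B-A)
        r+=[(o-A)@[-d[1],d[0]] for o in oo]
    if not fix:
        u=pj(h,T);r+=list(np.array([u[:,0].min(),u[:,0].max(),u[:,1].min()])-bbx)
        r+=list(pj(h,[[.078,0,0]])[0]-(518,108)); r+=list((h-h0)*[300,300,100])
    return np.array(r)
a=least_squares(lambda q:f(q,1),[0]);print("fixed hub",np.degrees(a.x),a.fun.round(1))
b=least_squares(f,[0,*h0],diff_step=1e-5);print("free",np.degrees(b.x[0]),b.x[1:],h0,b.fun.round(1))
im=cv2.resize(c["img"][:,:,::-1],(768,576),interpolation=2)
for q,h,col in((a.x[0],h0,(0,255,255)),(b.x[0],b.x[1:],(255,0,255))):
    for s in(36,108,180,252,324):
        al=q+np.radians(s);cv2.polylines(im,[pj(h,[wl(.03,al,.012),wl(.116,al,.012)]).astype(np.int32)],0,col,1)
    cv2.polylines(im,[pj(h,[wl(.116,q),wl(.09,q)]).astype(np.int32)],0,col,1)
    cv2.polylines(im,[pj(h,[wl(.164,t) for t in np.linspace(0,6.283,80)]).astype(np.int32)],0,col,1)
cv2.imwrite("pics/wo9.png",im)
E
python3 wf.py
```

```text
fixed hub [2.50701983] [ 13.5  11.3  12.8   7.1  -0.6  -6.3 -14.2 -16. ]
free 2.878866111655933 [0.55709898 0.11826122 0.35604878] [0.55424138 0.12661295 0.34810985] [ 5.6  3.8  6.9  2.4  1.5 -3.1 -5.4 -6.2  2.2 -3.   4.8 -3.   9.9  0.9
 -2.5  0.8]
```

View pics/wo9.png

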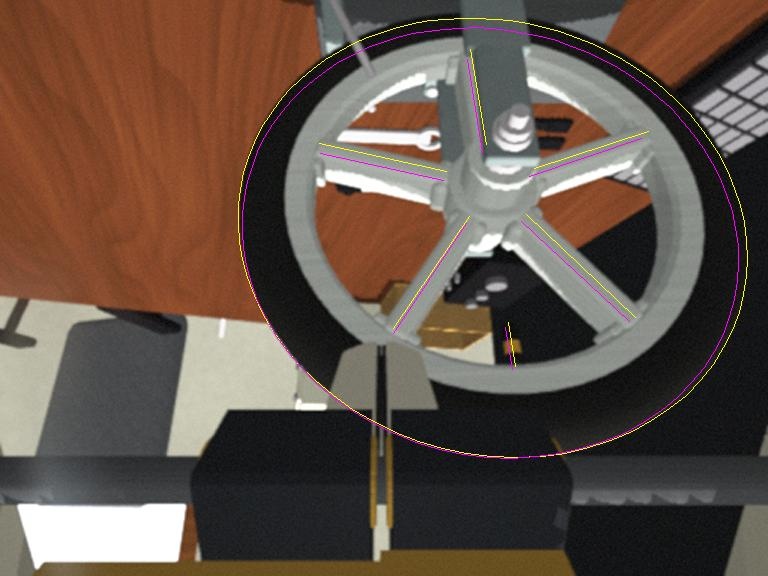

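```bash
cat >> wf.py <<'E'
def g(q):
    r=[]
    for s,oo in pts.items():
        al=q[0]+np.radians(s);A,B=pj(h0,[wl(.04,al,.012),wl(.11,al,.012)]);d=(B-A)/np.linalg.norm(B-A)
        r+=[(o-A-q[1:])@[-d[1],d[0]] for o in oo]
    return np.array(r)
e=least_squares(g,[0,0,0]);print("shift",np.degrees(e.x[0]),e.x[1:],e.fun.round(1))
# valve brass centre r~.103
for a_ in(0,3,6):print(a_,pj(h0,[wl(.103,np.radians(a_))])+e.x[1:])
E
python3 wf.py
python3 - <<'E'
from plant import *
import cv2
im=read_camera("wrist")["img"][190:260,290:400,::-1];im=cv2.convertScaleAbs(im,alpha=2.5,beta=20);cv2.imwrite("pics/wz.png",cv2.resize(im,None,fx=7,fy=7,interpolation=2))
E
```

```text
fixed hub [2.46191175] [ 13.7  11.2  12.    6.2   0.4  -5.6 -14.1 -16. ]
free 2.972777797369997 [0.5563959 0.1182837 0.3550912] [0.55424138 0.12661295 0.34810985] [ 5.4  3.6  6.7  2.2  1.7 -2.9 -5.1 -6.   1.5 -2.5  4.5 -2.9 10.1  0.6
 -2.5  0.7]
shift 3.51845246209763 [-7.43908629 12.80079707] [ 0.1 -0.1  3.1 -1.   2.3 -1.1  0.8  0.5]
0 [[497.77623418 358.1620326 ]]
3 [[507.12728383 357.91480752]]
6 [[516.39080254 357.19093215]]
```

View pics/wz.png

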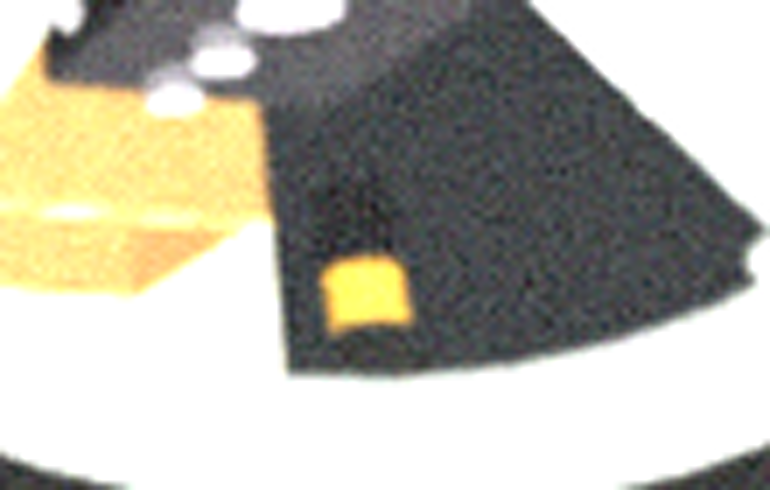

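Both views put the valve at +2.5° to +4°, which is inside the limit but close to it. I'll push about 3.3° further along the same path.

```bash
python3 -m creep '[[[1,0.3,1.5],[0,0,0]],[[1,0.3,1.5],[0,0,0]],[[1,0.3,1.5],[0,0,0]],[[1,0.3,1.5],[0,0,0]],[[0,0,2],[0,0,0]],[[0,0,2],[0,0,0]],[[0,0,2],[0,0,0]],[[0,0,1],[0,0,0]],[[0.4,0,0.7],[0,0,0]],[[0,0,0],[0,0,0]]]'; python3 plan.py 4 60 -2.9
```

```text
t: 9.33
tool_pos: [0.448, 0.2426, 0.3149]
orientation: [1.351, 1.926, -0.632]
force: [-0.2, -0.5, -0.8]
opening: 0.0005
t 9.33 tip hub mm [ 2.8 60.7  9.3] F [-0.2 -0.5 -0.8] q [ 0.67  0.13  1.78 -0.81  1.58  0.47] open 0.0005
turn left [-0.14 -0.02  0.02] 0.1
shift cm in tool now [1.01 0.08 0.69]  if oriented [1.01 0.07 0.69]
```

```bash
python3 -m creep '[[[0.25,0,0.17],[0,0,0]],[[0.25,0,0.17],[0,0,0]],[[0.25,0,0.17],[0,0,0]],[[0.25,0,0.18],[0,0,0]],[[0,0,0],[0,0,0]],[[0,0,0],[0,0,0]]]'; python3 plan.py; python3 -m creep '[[[-0.4,0,-0.3],[0,0,0]],[[-0.4,0,-0.3],[0,0,0]],[[-0.4,0,-0.7],[0,0,0]],[[0,0,-1],[0,0,0]],[[0,0,-2],[0,0,0]],[[0,0,-2],[0,0,0]],[[0,0,-2],[0,0,0]],[[-1,-0.3,-1.5],[0,0,0]],[[-1,-0.3,-1.5],[0,0,0]],[[-1,-0.3,-1.5],[0,0,0]],[[-1,-0.3,-1.5],[0,0,0]],[[0,0,0],[0,0,0]]]'; python3 z.py v10;python3 - <<'E'
from plant import *
import cv2
cv2.imwrite("pics/w10.png",cv2.resize(read_camera("wrist")["img"][:,:,::-1],(768,576),interpolation=2))
E
```

```text
t: 9.83
tool_pos: [0.4479, 0.2448, 0.3047]
orientation: [1.351, 1.926, -0.628]
force: [-0.2, 0.9, 0.4]
opening: 0.001
t 9.83 tip hub mm [ 5.  59.6 -1. ] F [-0.2  0.9  0.4] q [ 0.67  0.15  1.79 -0.81  1.57  0.48] open 0.001
turn left [ 0.03 -0.05 -0.04] 0.1
t: 10.83
tool_pos: [0.4102, 0.3132, 0.4414]
orientation: [1.354, 1.925, -0.62]
force: [0.5, 1.0, -0.5]
opening: 0.0006
```

View pics/v10.png

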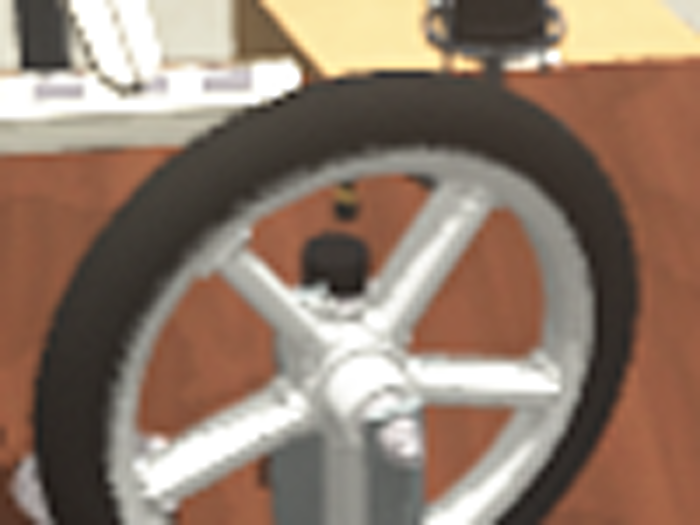

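View pics/w10.png

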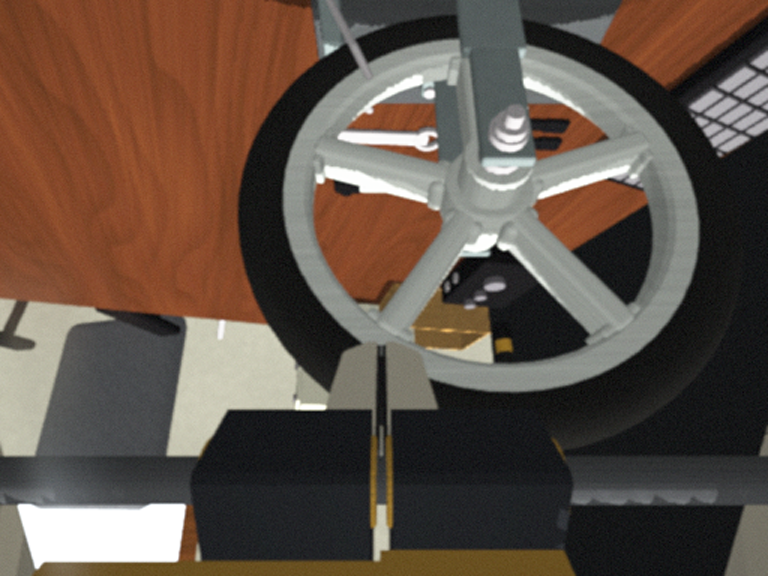

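The valve is now at (346,213) in the side crop, against about 345 predicted for straight up. In the wrist view its brass thread is at (504,345).

```bash
sed -i 's/^pts=.*/pts={36:[(514,226),(612,322)],108:[(540,182),(636,148)],324:[(459,228),(397,328)],252:[(437,187),(328,159)]}/' wf.py; python3 wf.py; python3 ov.py 1 o10; python3 va.py 249.4 135.4
```

```text
fixed hub [0.91062346] [ 13.3  12.6  12.1   7.2   0.1  -8.1 -15.7 -14.7]
free 1.09856810856083 [0.55713422 0.11915986 0.35753575] [0.55424138 0.12661295 0.34810985] [ 6.5  6.   6.5  2.6  2.5 -4.9 -7.8 -6.1  1.9 -4.   6.3 -4.2 11.5  0.9
 -2.2  0.9]
shift 1.8600535787629222 [-6.84191549 13.29540498] [-0.3  1.1  2.3 -1.1  3.1 -2.8 -0.4  2. ]
0 [[496.24782133 359.23538703]]
3 [[505.53743902 358.95802114]]
6 [[514.73820723 358.20701973]]
[1.37795819] [0.0139136  0.06067849]
```

View pics/wo9.png

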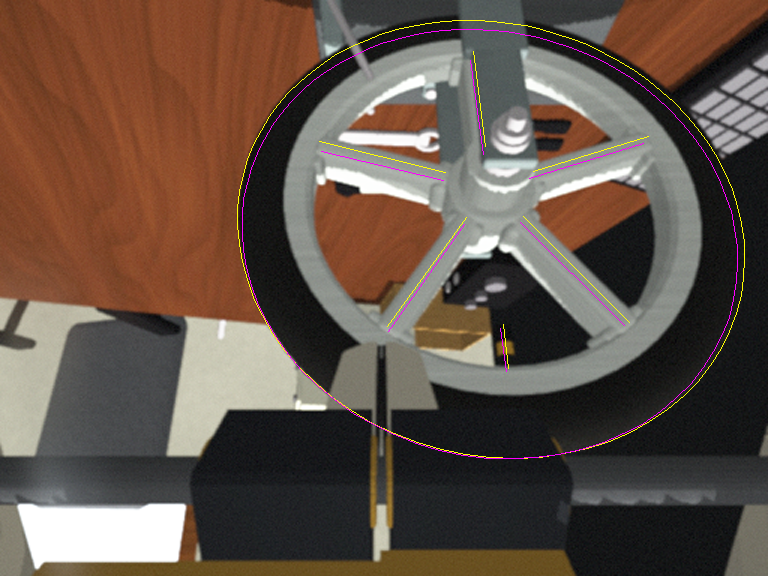

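```bash
python3 - <<'E'
from plant import *
import cv2,numpy as np
a=cv2.imread("pics/scene0.png")[130:320,180:425];b=read_camera("scene")["img"][130:320,180:425,::-1]
cv2.imwrite("pics/cmp.png",np.hstack([cv2.resize(x,(400,310),interpolation=2) for x in(a,b)]))
E
```

```text
(no output)
```

View pics/cmp.png

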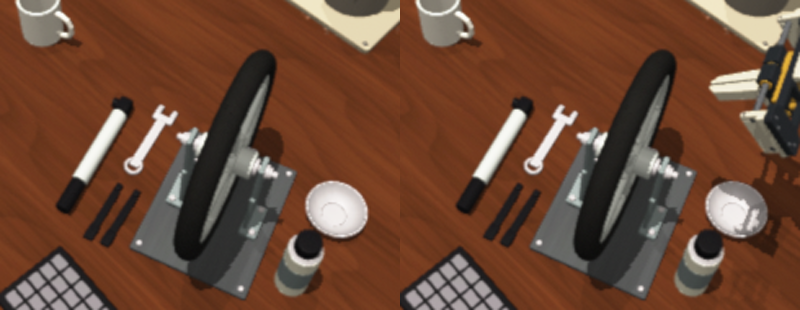

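The loose things are where they were, and the gripper is clear of everything.

```bash
python3 -c "
from plant import *
print(close_job())"
```

```text
the job is handed in; nothing more can be done
None
```

The wheel's valve is now within about 1–2.5° of straight up, against a limit of about 5°, and I have handed the job in. `close_job()` gives no verdict, so these are my own checks.

**What I did:** I turned the wheel about 117° with closed fingertips against one spoke, in three pushes of about 70°, 46° and 2°. The fingers came off the spokes after each push, for about a second after the first. The whole run took about 11 s.

**Last checks:**
- **Valve angle:** the side camera gave about 1.4°. The wrist camera gave 0.9–1.9° from the spokes and about 2.5° from the valve's brass thread. They disagree because the hub position I fitted is a few millimetres off in the wrist view.
- **Forces:** the wrist force stayed around 1 N, close to sensor noise. I had no direct reading of the force on the spokes, tyre or valve.
- **Loose things:** comparing the scene picture before and after, the can, dish, spanner, levers, pump and mug had not moved. The nut is hidden behind the wheel in that picture, but the fingers never went near it.
- **Clearance:** the gripper was well clear of everything at hand-in. I saw no wheel movement in the last pictures, but I did not measure its speed.

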